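# Find the loose stand-off in a rattling equipment box

### The arm

A 6-joint arm with a two-finger parallel gripper is mounted at the origin on a cart in front of the work surface, level with it; the furniture and walls round the work are solid. World frame = base frame: x ahead of the robot, y to its left, z up, the work surface at z = 0. Lengths are in m, angles in rad, forces in N, time in s.
With the tool pointing down it reaches from about 0.4 to 0.825 m from the base axis. Payload 7 kg.
Tool frame: the origin (TCP) lies at the centre of the arm's flange, where the gripper is bolted on; the fingertips stand 178 mm ahead of it and the grasp point (between the pads) lies 159 mm ahead of it (arm.tip_reach is the distance from the TCP to the fingertips, in m); z points along the fingers, y is the direction in which the jaws open and shut (so a half turn about z gives the same grasp; the last joint's range is limited). The gripper opens to 88 mm and grips with 3 to 60 N. Pads are 19 mm wide; open, the fingers measure 130 mm over their backs; the gripper's body (78 mm by 193 mm) begins 47 mm behind the grasp point.
Start: joints at [-0.924, 0.359, 0.012, 0, -1.224, -0.288], TCP at [0.237, -0.632, 0.405] pointing down, gripper open.
Joint ranges: [-3.07, 3.07], [-1.43, 2.12], [-1.02, 1.25], [-3.03, 1.67], [-3.05, -0], [-3.03, 3.03]. Speed limits (rad/s): [2.39, 2.39, 3.01, 3.14, 3.14, 3.14].

### API

Orientations are given as [roll, pitch, yaw] about the fixed x, y, z axes, in that order (R = Rz(yaw) Ry(pitch) Rx(roll)).
In Python, from station import arm gives the robot as it stands.
- The arm moves only by the shell command python3 -m inch 'ROWS' [OPENING] [FORCE]. ROWS is JSON, a list that holds one entry, the list of rows, each a list of 6 numbers: the shift along the world's x, y, z in units of 200 mm (1.0 is 200 mm), then the turn, a rotation vector about the world's x, y, z in units of 180 degrees (1.0 is 180 degrees). A call has 1 to 8 rows; each row is the pose to reach, as a shift and turn from the pose commanded when the call began, turning the shorter way round; what a row does not reach only later rows make up. A row lasts 1/8 s, in which the tool goes at most 62.5 mm and 10.7 degrees, less where a joint would pass 70% of its speed; a pose out of reach is approached as far as the arm can. A call with a number of a shift or a turn outside -1 to 1 is refused whole. A call with a gripper value outside its range is refused whole. OPENING is the finger opening in mm, from 0 to 87.6, set as the call begins (- or left out, the last holds). The fingers move at their own pace and stop on an object; FORCE is the grip in N (left out, the last holds). Time passes only in rows, so rows that repeat a pose let the fingers close. It gives the time, the measured TCP pose, the force and the opening at its end, in the units of the state.
- arm.get_state(): the state, without advancing time (a new reading comes with each control period).
- arm.grab_frame(name): name is "side" or "top" or "wrist"; returns the picture (480x640x3 uint8, blue, green, red); there is no depth.
- arm.camera_params(name): a dict with "vertical_fov" (degrees; the focal length in pixels is half the picture's height over the tangent of half this angle, whatever the lens; pixels are square), "cx", "cy" (the principal point, pixels), "pose" (4x4, takes a point from camera to world coordinates). Camera axes: x right, y down, z forward; pixel columns grow to the right and rows downward; lengths in m; the calibration is good to about 2 mm. A picture is of the moment at which its call begins: read the wrist's pose just before it. camera_params takes no time and is no camera call; for the wrist camera it gives the pose at the moment of the call.
- arm.job_done(): hands the job in, once; it reports no verdict.
Trained networks look in the newest picture that a camera, given by its name, has taken for a name from the list of things; names that differ only in an ending like _2 or _b are one class to them, and where a whole thing is asked for, a point or a joint stands for the part that bears it (a point fixed in the world has none). Each returns a list of dicts, best first, with "score" (0 to 1); they miss things now and then, are a little off and sometimes report something else, mostly with a low value. They report only what shows in the picture. A call takes as long as a camera call.
- arm.search_frame(target, camera): "box" ([left, top, right, bottom] in pixels, round what is visible of it).
- arm.regions_of(target, camera): "region" (480x640 bool, what is visible of it) and "box" ([left, top, right, bottom] in pixels, round what is visible of it).
The state is a dict: "t": time; "q": joint angles; "qd": joint speeds; "joint_efforts": joint torques, N m; "eef_pos": TCP position; "ee_rot": TCP orientation; "force": force on the tool from outside, world axes, zero at the start; "moment": the same for the moment, N m; "width": finger opening in m.
Only numpy, scipy, OpenCV 4.12 (cv2) and the standard library are available. Lean on these libraries where they do the work, as an engineer would, in place of code of your own. Each camera call takes 0.05 s, during which the arm holds its last target.

### The job

The equipment box on the desk rattles, because one of the six stand-offs glued to its floor has come away. Draw whatever locking pins hold the cover (one or two) and park each in a side notch, slide the cover fully open, feel which stand-off is loose, and put it in the parts tray. Then slide the cover fully shut again, leaving the pins parked, since the part is to be glued back later; leave the other things on the desk alone.

Things in the scene. Friction and masses are not known exactly. Their poses are not given: they have to be found in the camera images.
- equipment_box: aluminium slide-top box fixed to the desk, turned about z. Origin: centre of its underside; -x is its front (to the robot), +y the way its cover opens. 160 (x) x 210 (y) mm, walls 5 mm; rails on both long edges, top z = 58 mm, run on to y = +315 mm. Inside 150 x 200 mm. At the front (x = -122 to -80 mm), from left to right: two bores in 54 mm high lugs (y = +80, +25 mm), two side notches
- box_floor (a point): centre of the inside floor of the box, 6 mm above the desk; axes as the box
- cover (a joint): position of the sliding cover, m: 0 shut, 0.20 fully open; it slides along the box's +y with about 1.5 N of friction and stays where it is left. While a locking pin is in, it moves less than 4 mm
- cover_grip (a point): grip on the cover, moves with it: an upright black bar 60 mm (box x) x 10 mm (box y), from z = 55 to 81 mm, point on its centre line at z = 70 mm. Cover plate top at z = 55 mm
- parts_tray: loose open grey plastic tray, 140 (x) x 110 (y) x 25 mm, walls and floor 4 mm, 0.3 kg; origin at the centre of its underside
- note_block: bystander: block of sticky notes, 76 x 76 x 22 mm, origin under its centre
- power_brick: bystander: black power adapter, 46 x 105 x 30 mm, origin under its centre
- standoff_1_mid (a point): centre (14 mm up) of one of six look-alike steel stand-offs on the box floor: 28 mm tall, foot 24 mm across and 4 mm thick, post 12 mm across above it; z up. Five are glued fast and one, which may be any of them, has come loose and just stands there (about 30 g): feel. Two rows of three, box x about -28 and +28 mm, y -58, -6, +46 mm, each up to 4 mm off
- standoff_2_mid (a point): centre (14 mm up) of one of six look-alike steel stand-offs on the box floor: 28 mm tall, foot 24 mm across and 4 mm thick, post 12 mm across above it; z up. Five are glued fast and one, which may be any of them, has come loose and just stands there (about 30 g): feel. Two rows of three, box x about -28 and +28 mm, y -58, -6, +46 mm, each up to 4 mm off
- standoff_3_mid (a point): centre (14 mm up) of one of six look-alike steel stand-offs on the box floor: 28 mm tall, foot 24 mm across and 4 mm thick, post 12 mm across above it; z up. Five are glued fast and one, which may be any of them, has come loose and just stands there (about 30 g): feel. Two rows of three, box x about -28 and +28 mm, y -58, -6, +46 mm, each up to 4 mm off
- standoff_4_mid (a point): centre (14 mm up) of one of six look-alike steel stand-offs on the box floor: 28 mm tall, foot 24 mm across and 4 mm thick, post 12 mm across above it; z up. Five are glued fast and one, which may be any of them, has come loose and just stands there (about 30 g): feel. Two rows of three, box x about -28 and +28 mm, y -58, -6, +46 mm, each up to 4 mm off
- standoff_5_mid (a point): centre (14 mm up) of one of six look-alike steel stand-offs on the box floor: 28 mm tall, foot 24 mm across and 4 mm thick, post 12 mm across above it; z up. Five are glued fast and one, which may be any of them, has come loose and just stands there (about 30 g): feel. Two rows of three, box x about -28 and +28 mm, y -58, -6, +46 mm, each up to 4 mm off
- standoff_6_mid (a point): centre (14 mm up) of one of six look-alike steel stand-offs on the box floor: 28 mm tall, foot 24 mm across and 4 mm thick, post 12 mm across above it; z up. Five are glued fast and one, which may be any of them, has come loose and just stands there (about 30 g): feel. Two rows of three, box x about -28 and +28 mm, y -58, -6, +46 mm, each up to 4 mm off
- pin_1_head (a point): centre of the black head of the loose locking pin of the left bore (one or both pins are there): square bar 16 x 16 mm, 30 mm long along the pin. Its x runs along the pin from head to shank. At the start the pin lies level in an 11 x 11 mm bore, about 38 mm above the desk, head towards the robot; drawn 45 mm along the box's -x it is free. About 50 g
- pin_1_shank (a point): middle of that pin's round steel shank (8 mm thick, 42 mm long), on its axis, 36 mm from pin_1_head along the pin's x
- notch_1 (a point): left side notch (box y = -30 mm); either pin fits: open-topped groove along the box's x, 12 mm wide, flared mouth, 38 mm long, floor 34 and top about 51 mm above the desk. The point is where the middle of the shank lies when a pin is parked, its head out over the front towards the robot, clear of the groove's end (up to 8 mm either way along it is fine); axes as the box
- pin_2_head (a point): centre of the black head of the loose locking pin of the right bore (one or both pins are there): square bar 16 x 16 mm, 30 mm long along the pin. Its x runs along the pin from head to shank. At the start the pin lies level in an 11 x 11 mm bore, about 38 mm above the desk, head towards the robot; drawn 45 mm along the box's -x it is free. About 50 g
- pin_2_shank (a point): middle of that pin's round steel shank (8 mm thick, 42 mm long), on its axis, 36 mm from pin_2_head along the pin's x
- notch_2 (a point): right side notch (box y = -85 mm); either pin fits: open-topped groove along the box's x, 12 mm wide, flared mouth, 38 mm long, floor 34 and top about 51 mm above the desk. The point is where the middle of the shank lies when a pin is parked, its head out over the front towards the robot, clear of the groove's end (up to 8 mm either way along it is fine); axes as the box

How it is judged:
By the outcome, as a careful person would: the job done as asked, in the order asked, and still so for the second after the job is handed in, with the robot touching nothing.
Of pin_1, pin_2 only 1 to 2 are there at a start; the rules pass over those that are not, and their reading is None.
At some moment in a run one of parts_tray may be knocked a few centimetres aside while the robot is not near it.
Once in a run the grip may slacken for a moment while it holds something.
It also fails if it takes over 210 s, if anything falls off the work surface, if the arm or the gripper's body presses on something with over 40 N, if the wrist force passes 120 N, or if a joint passes its speed limit or range.

## Working session

There is one attempt and no reset: what is moved stays moved. The work goes in short steps, Python scripts to look and compute and a shell command to move; the robot and the scene stay as the last step left them, time stands still between calls to the robot, and variables do not carry over. Pictures are saved under pics/ and viewed, and the job is handed in when it is done.

```bash
ls; mkdir -p pics; python3 - <<'E'
from station import arm
import cv2
s=arm.get_state();print({k:s[k] for k in('t','eef_pos','ee_rot','force','width')})
for n in("side","top","wrist"):
    cv2.imwrite(f"pics/a_{n}.png",arm.grab_frame(n))
    p=arm.camera_params(n);print(n,p)
E
```

```text
pics
{'t': 0.0, 'eef_pos': array([ 0.23694049, -0.63183876,  0.4037388 ]), 'ee_rot': array([ 3.13999183e+00, -1.10087089e-04, -2.78293920e+00]), 'force': array([-0.45694217, -0.35626556, -0.414251  ]), 'width': 0.08767177770901455}
side {'vertical_fov': 47.56812854814678, 'cx': 328.5977574706741, 'cy': 242.3316970344966, 'pose': array([[-0.99951291, -0.01579439,  0.02691623,  0.52703825],
       [-0.03076276,  0.64381955, -0.76455872,  0.9975279 ],
       [-0.00525345, -0.76501433, -0.64399183,  0.85388995],
       [ 0.        ,  0.        ,  0.        ,  1.        ]])}
top {'vertical_fov': 57.16428650669051, 'cx': 325.4055102204334, 'cy': 237.73329096365958, 'pose': array([[-0.01845223, -0.98617976,  0.16464807,  0.36984681],
       [-0.99980319,  0.01939996,  0.00414979,  0.02867376],
       [-0.0072866 , -0.16453909, -0.98634365,  1.13266935],
       [ 0.        ,  0.        ,  0.        ,  1.        ]])}
wrist {'vertical_fov': 60.47553475528506, 'cx': 325.1973441826641, 'cy': 239.71850341819285, 'pose': array([[-0.35116491,  0.90038509,  0.256885  ,  0.16694888],
       [ 0.93631201,  0.33718018,  0.09812919, -0.65746863],
       [ 0.00173753,  0.27498404, -0.96144722,  0.38458434],
       [ 0.        ,  0.        ,  0.        ,  1.        ]])}
```

View pics/a_side.png

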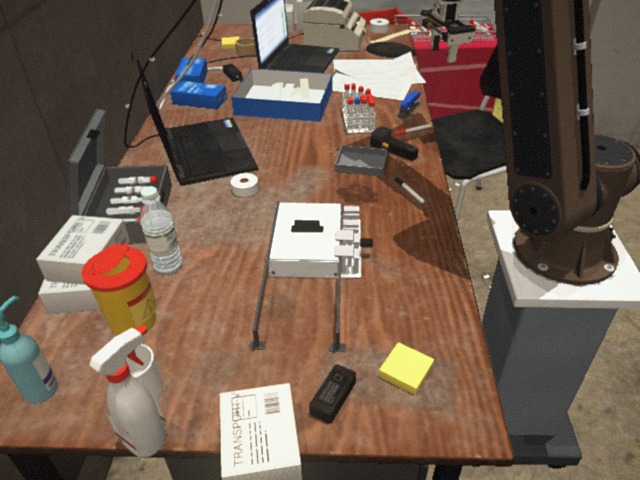

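View pics/a_top.png

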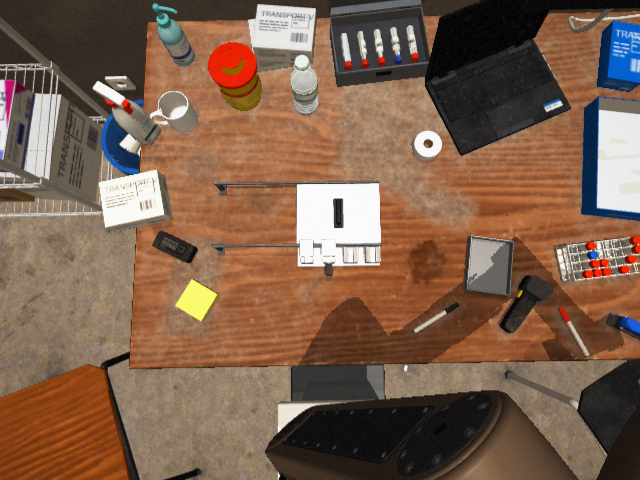

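The top view shows the box at about (338,225), with the cover opening to image left. One pin head is visible at (328,268), in the right bore. The tray is at (489,265), and the notes and power brick are on the left.

```bash
cat > h.py <<'E'
import numpy as np, cv2
from station import arm
def K(n):
    p=arm.camera_params(n); f=240/np.tan(np.radians(p['vertical_fov'])/2); return f,p['cx'],p['cy'],p['pose']
def ray(n,u,v,z,k=None):
    f,cx,cy,T=k or K(n); d=T[:3,:3]@np.array([(u-cx)/f,(v-cy)/f,1]); o=T[:3,3]; return o+d*(z-o[2])/d[2]
def proj(n,P,k=None):
    f,cx,cy,T=k or K(n); c=T[:3,:3].T@(np.array(P)-T[:3,3]); return np.array([cx+f*c[0]/c[2],cy+f*c[1]/c[2]])
def crop(n,x0,y0,x1,y1,s,name):
    im=arm.grab_frame(n); c=im[y0:y1,x0:x1]; cv2.imwrite('pics/'+name,cv2.resize(c,None,fx=s,fy=s,interpolation=cv2.INTER_CUBIC)); return im
def st():
    s=arm.get_state();print('t',round(s['t'],2),'p',s['eef_pos'].round(4),'r',s['ee_rot'].round(3),'F',s['force'].round(1),'w',round(s['width'],4));return s
E
python3 - <<'E'
from h import *
crop("top",205,170,525,310,2.5,"b_top.png")
for t in("parts_tray","pin_1_head","pin_1_shank","cover_grip","equipment_box"):
    for r in arm.search_frame(t,"top")[:3]: print(t,round(r['score'],2),np.round(r['box'],1))
crop("side",240,190,400,300,5,"b_side.png")
E
```

```text
parts_tray 0.93 [462.7 235.  513.5 295.9]
parts_tray 0.34 [214.9 180.9 379.6 267. ]
pin_1_shank 0.67 [176.5 279.8 220.5 322.6]
cover_grip 0.69 [297.9 185.6 383.7 259.5]
equipment_box 0.86 [214.6 177.8 383.3 268. ]
```

View pics/b_top.png

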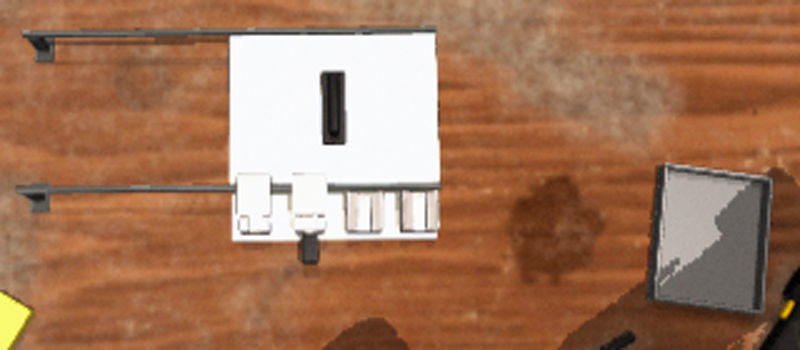

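View pics/b_side.png

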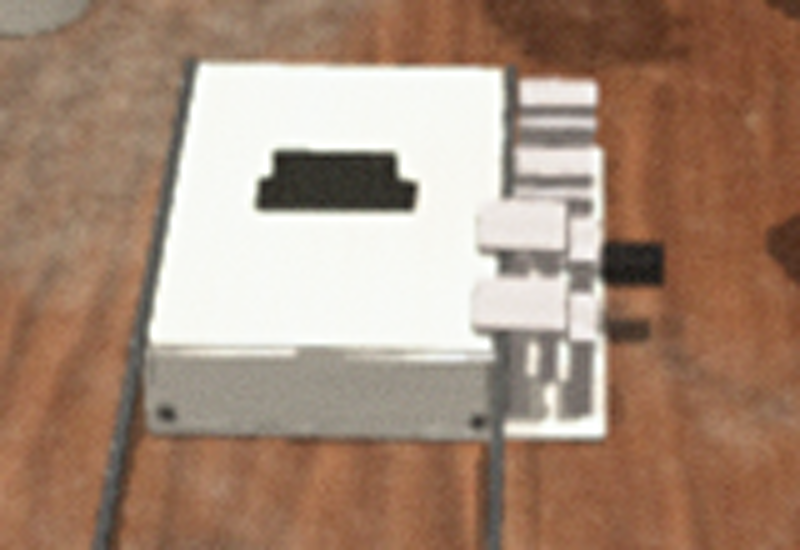

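```bash
cat > fit.py <<'E'
from h import *
from scipy.optimize import least_squares
k=K("top")
pts=[((-.0775,-.105,.058),(440,187)),((.0775,-.105,.058),(436,31)),((-.0775,.315,.058),(18,188)),((.0775,.315,.058),(22,33)),((-.122,-.105,.004),(436,240)),((-.122,.105,.004),(233,241))]
pts=[(b,(u/2.5+205,v/2.5+170)) for b,(u,v) in pts]
def W(p,b): c,s=np.cos(p[2]),np.sin(p[2]); return np.array([p[0]+c*b[0]-s*b[1],p[1]+s*b[0]+c*b[1],b[2]])
if __name__=="__main__":
    f=lambda p: np.concatenate([proj("top",W(p,b),k)-np.array(u) for b,u in pts])
    r=least_squares(f,[.5,0,0],loss='soft_l1'); print(r.x.round(4),np.degrees(r.x[2]),r.fun.reshape(-1,2).round(1))
    p=r.x
    for n,b in(("grip",(0,0,.081)),("pinhead top",(-.142,.025,.046)),("notch2",(-.101,-.085,.051))):
        u=proj("top",W(p,b),k);print(n,W(p,b).round(4),u.round(1),((u-[205,170])*2.5).round(0))
    for uv in((333,107),):print('grip',ray("top",uv[0]/2.5+205,uv[1]/2.5+170,.081,k).round(4))
    print('pinhead',ray("top",309/2.5+205,249/2.5+170,.042,k).round(4))
    for uv in((666,165),(772,180),(763,312),(650,300)): print('tray',ray("top",uv[0]/2.5+205,uv[1]/2.5+170,.025,k).round(3))
E
python3 fit.py
```

```text
[ 0.6083 -0.001  -0.0173] -0.9930696728421832 [[ 0.5 -0.1]
 [ 0.7  1.6]
 [-0.8 -0.1]
 [ 0.1  1.3]
 [-0.  -1. ]
 [-0.5 -1.3]]
grip [ 0.6083 -0.001   0.081 ] [338.9 212.1] [335. 105.]
pinhead top [0.4668 0.0264 0.046 ] [328.8 271.4] [309. 254.]
notch2 [ 0.5059 -0.0842  0.051 ] [373.3 254.6] [421. 211.]
grip [0.6065 0.0007 0.081 ]
pinhead [0.4716 0.0268 0.042 ]
tray [ 0.552 -0.338  0.025]
tray [ 0.534 -0.444  0.025]
tray [ 0.402 -0.424  0.025]
tray [ 0.416 -0.312  0.025]
```

```bash
python3 -m inch '[[[0.5,1,0,0,0,-0.06],[0.5,1,0,0,0,-0.12],[0.5,1,0,0,0,-0.12],[0.5,1,0,0,0,-0.12],[0.5,1,0,0,0,-0.12]]]' 
python3 -m inch '[[[0.5,1,0,0,0,0],[0.5,1,0,0,0,0],[0.5,1,0,0,0,0],[0.5,1,0,0,0,0]]]'
python3 -m inch '[[[0,1,0,0,0,0],[0,1,0,0,0,0],[0,1,0,0,0,0],[0,1,0,0,0,0],[0,1,0,0,0,0]]]'
python3 - <<'E'
from h import *
s=st(); im=arm.grab_frame("wrist"); cv2.imwrite("pics/c_w.png",im)
E
```

```text
t: 1.12
eef_pos: [0.3379, -0.4299, 0.4055]
ee_rot: [-3.141, 0.001, 3.127]
force: [-0.4, -1.4, -0.7]
width: 0.0877
t: 1.62
eef_pos: [0.4378, -0.2305, 0.405]
ee_rot: [-3.141, 0.001, 3.124]
force: [0.4, -0.6, -0.1]
width: 0.0878
t: 2.25
eef_pos: [0.4372, -0.0317, 0.4048]
ee_rot: [-3.142, 0.0, 3.125]
force: [-1.0, -0.7, -0.2]
width: 0.0876
t 2.25 p [ 0.4372 -0.0317  0.4048] r [-3.142  0.     3.125] F [-1.  -0.7 -0.2] w 0.0876
```

View pics/c_w.png

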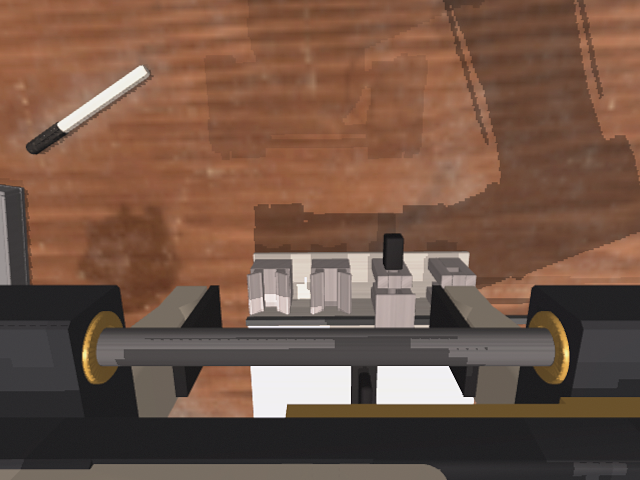

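The wrist view shows the pin head at (393,251), the notches at (270,290) and (330,290), and the plate front corners at (253,253) and (469,253).

```bash
python3 - <<'E'
from h import *
im=crop("wrist",240,225,480,325,3.3,"c2.png")
k=K("wrist"); print(k[3].round(4))
for z in (0.0,.004,.006):
    for uv in((253,253),(469,252)): print(z,uv,ray("wrist",*uv,z,k).round(4))
for uv in((384,235),(402,235),(402,266),(385,266)): print('head top',ray("wrist",*uv,.046,k).round(4))
E
```

```text
[[ 1.890e-02  9.614e-01  2.747e-01  3.624e-01]
 [ 9.998e-01 -1.820e-02 -5.000e-03 -3.110e-02]
 [ 2.000e-04  2.747e-01 -9.615e-01  3.853e-01]
 [ 0.000e+00  0.000e+00  0.000e+00  1.000e+00]]
0.0 (253, 253) [ 0.4847 -0.1042  0.    ]
0.0 (469, 252) [0.4877 0.1078 0.    ]
0.004 (253, 253) [ 0.4834 -0.1035  0.004 ]
0.004 (469, 252) [0.4864 0.1064 0.004 ]
0.006 (253, 253) [ 0.4828 -0.1031  0.006 ]
0.006 (469, 252) [0.4857 0.1057 0.006 ]
head top [0.4561 0.0175 0.046 ]
head top [0.4564 0.0328 0.046 ]
head top [0.4844 0.0337 0.046 ]
head top [0.4842 0.0189 0.046 ]
```

View pics/c2.png

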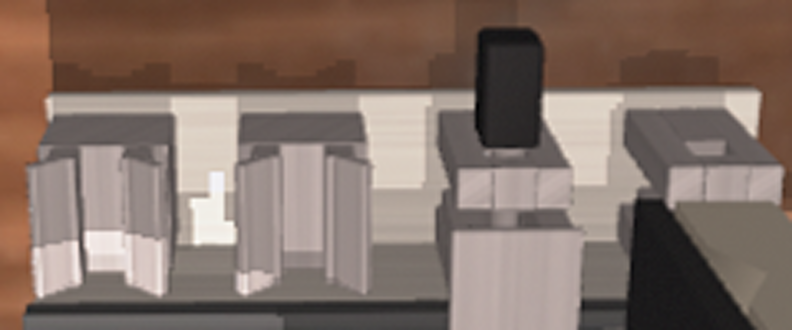

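```bash
python3 -m inch '[[[0.15,0.29,0,0,0,0],[0.15,0.29,-0.3,0,0,0],[0.15,0.29,-0.6,0,0,0],[0.15,0.29,-0.9,0,0,0],[0.15,0.29,-0.9,0,0,0],[0.15,0.29,-0.9,0,0,0]]]' 60
python3 - <<'E'
from h import *
s=st(); im=arm.grab_frame("wrist"); cv2.imwrite("pics/d_w.png",im)
E
```

```text
t: 3.1
eef_pos: [0.4681, 0.0254, 0.2262]
ee_rot: [-3.142, 0.001, 3.122]
force: [-0.1, 1.1, -0.3]
width: 0.0603
t 3.1 p [0.4681 0.0254 0.2262] r [-3.142e+00  1.000e-03  3.122e+00] F [-0.1  1.1 -0.3] w 0.0603
```

View pics/d_w.png

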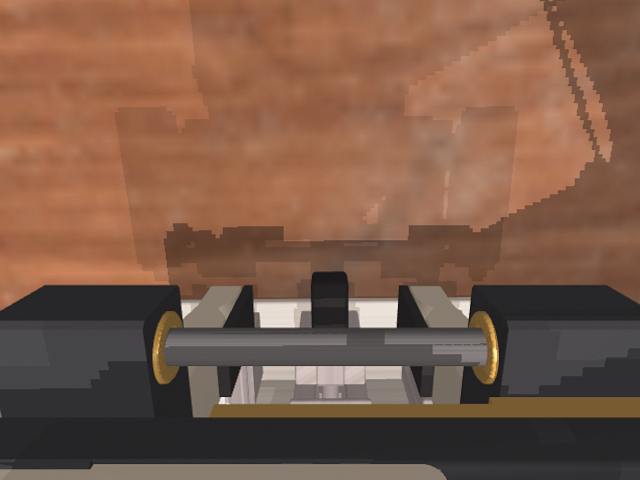

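The head at (329,300) is centred between the fingers.

```bash
python3 -m inch '[[[0,0,-0.08,0,0,0],[0,0,-0.14,0,0,0],[0,0,-0.14,0,0,0]]]' 60
python3 -m inch '[[[0,0,0,0,0,0],[0,0,0,0,0,0],[0,0,0,0,0,0],[0,0,0,0,0,0],[0,0,0,0,0,0],[0,0,0,0,0,0]]]' 8 15
```

```text
t: 3.52
eef_pos: [0.4672, 0.026, 0.1973]
ee_rot: [3.141, 0.001, 3.123]
force: [-0.2, -0.2, 0.2]
width: 0.0599
t: 4.28
eef_pos: [0.467, 0.026, 0.1967]
ee_rot: [-3.142, -0.0, 3.123]
force: [-0.1, 0.2, 1.5]
width: 0.0155
```

```bash
python3 -m inch '[[[-0.05,0,0,0,0,0],[-0.1,0.002,0,0,0,0],[-0.15,0.002,0,0,0,0],[-0.2,0.003,0,0,0,0],[-0.25,0.004,0,0,0,0],[-0.25,0.004,0,0,0,0]]]' 8 30
python3 - <<'E'
from h import *
s=st(); im=arm.grab_frame("wrist"); cv2.imwrite("pics/e_w.png",im[200:]);crop("side",240,190,400,300,5,"e_s.png")
E
```

```text
t: 5.03
eef_pos: [0.4162, 0.0267, 0.1967]
ee_rot: [-3.142, -0.0, 3.124]
force: [0.6, 0.0, 0.3]
width: 0.0157
t 5.03 p [0.4162 0.0267 0.1967] r [-3.142 -0.     3.124] F [0.6 0.  0.3] w 0.0157
```

View pics/e_s.png

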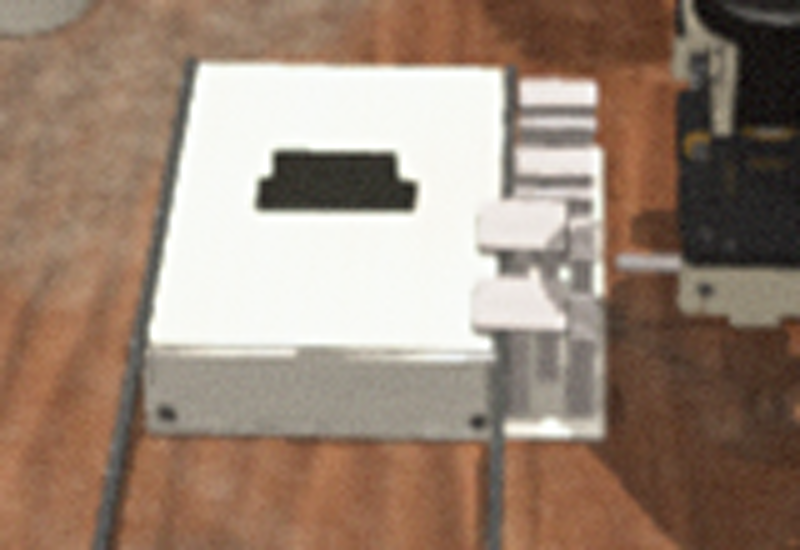

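View pics/e_w.png

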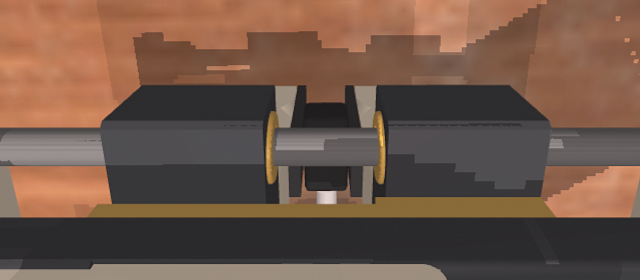

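```bash
python3 -m inch '[[[0,0,0.1,0,0,0],[0,0,0.2,0,0,0],[0,-0.1,0.2,0,0,0],[0,-0.2,0.2,0,0,0],[0,-0.275,0.2,0,0,0],[0.1,-0.275,0.2,0,0,0],[0.2,-0.28,0.2,0,0,0],[0.25,-0.28,0.2,0,0,0]]]'
python3 -m inch '[[[0,0,0,0,0,0],[0,0,0,0,0,0]]]'
python3 - <<'E'
from h import *
s=st(); im=arm.grab_frame("wrist"); cv2.imwrite("pics/f_w.png",im[200:]);crop("side",280,170,440,290,5,"f_s.png");crop("top",295,190,395,290,6,"f_t.png")
E
```

```text
t: 6.12
eef_pos: [0.468, -0.0294, 0.2365]
ee_rot: [-3.141, -0.0, 3.123]
force: [-0.4, -0.2, -0.9]
width: 0.0155
t: 6.38
eef_pos: [0.4663, -0.0293, 0.2364]
ee_rot: [-3.141, -0.001, 3.123]
force: [0.3, 0.1, -0.8]
width: 0.0159
t 6.38 p [ 0.4663 -0.0293  0.2364] r [-3.141e+00 -1.000e-03  3.123e+00] F [ 0.3  0.1 -0.8] w 0.0159
```

View pics/f_s.png

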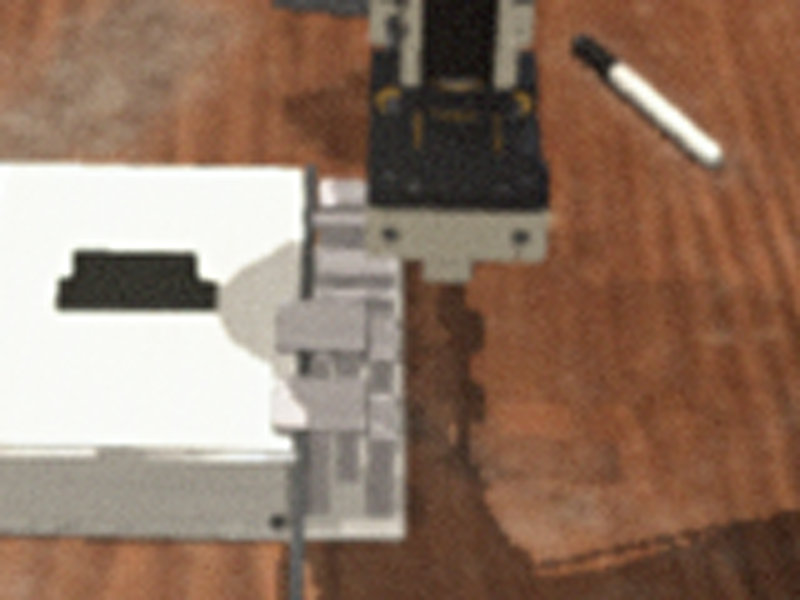

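View pics/f_w.png

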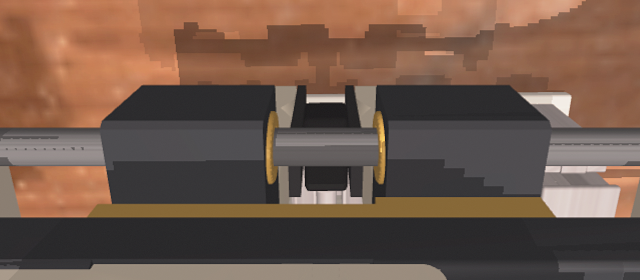

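```bash
python3 -m inch '[[[0,0.003,-0.04,0,0,0],[0,0.003,-0.08,0,0,0],[0,0.003,-0.12,0,0,0],[0,0.003,-0.15,0,0,0],[0,0.003,-0.15,0,0,0]]]'
python3 -m inch '[[[0,0,-0.02,0,0,0],[0,0,-0.045,0,0,0],[0,0,-0.045,0,0,0]]]'
python3 - <<'E'
from h import *
s=st(); im=arm.grab_frame("wrist"); cv2.imwrite("pics/g_w.png",im[200:]);crop("side",280,170,440,290,5,"g_s.png")
E
```

```text
t: 7.15
eef_pos: [0.4671, -0.0286, 0.2062]
ee_rot: [-3.141, -0.001, 3.124]
force: [-0.6, 1.4, 2.1]
width: 0.0161
t: 7.52
eef_pos: [0.4666, -0.0288, 0.1971]
ee_rot: [-3.141, -0.001, 3.123]
force: [-0.6, -0.2, -0.6]
width: 0.016
t 7.53 p [ 0.4666 -0.0288  0.1971] r [-3.141e+00 -1.000e-03  3.123e+00] F [-0.6 -0.2 -0.6] w 0.016
```

View pics/g_s.png

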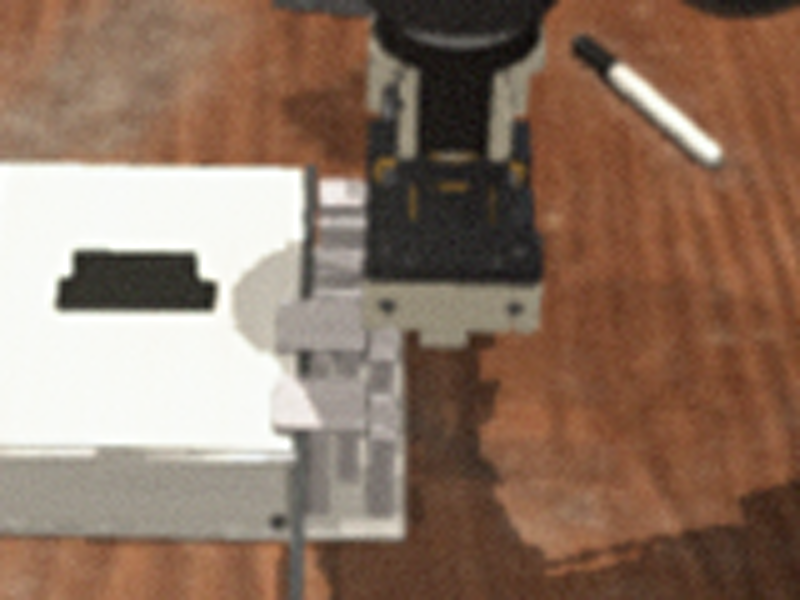

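View pics/g_w.png

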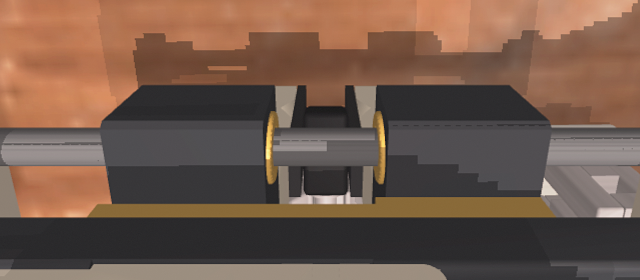

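Height 0.197, the same as in the bore, with low force, so the pin is seated. Releasing and rising.

```bash
python3 -m inch '[[[0,0,0,0,0,0],[0,0,0,0,0,0],[0,0,0,0,0,0],[0,0,0,0,0,0]]]' 36
python3 -m inch '[[[0,0,0.1,0,0,0],[0,0,0.3,0,0,0],[0,0,0.6,0,0,0],[-0.1,0,0.9,0,0,0],[-0.1,0,0.9,0,0,0],[-0.1,0,0.9,0,0,0]]]'
python3 - <<'E'
from h import *
s=st(); crop("wrist",160,180,480,340,2.5,"h_w.png");crop("side",260,180,420,290,5,"h_s.png")
E
```

```text
t: 8.12
eef_pos: [0.4671, -0.0286, 0.1977]
ee_rot: [3.142, 0.0, 3.123]
force: [-1.1, 0.1, -0.5]
width: 0.0357
t: 8.88
eef_pos: [0.4466, -0.0287, 0.3778]
ee_rot: [3.141, 0.001, 3.123]
force: [-0.3, 1.0, -0.6]
width: 0.0363
t 8.88 p [ 0.4466 -0.0287  0.3778] r [3.141e+00 1.000e-03 3.123e+00] F [-0.3  1.  -0.6] w 0.0363
```

View pics/h_s.png

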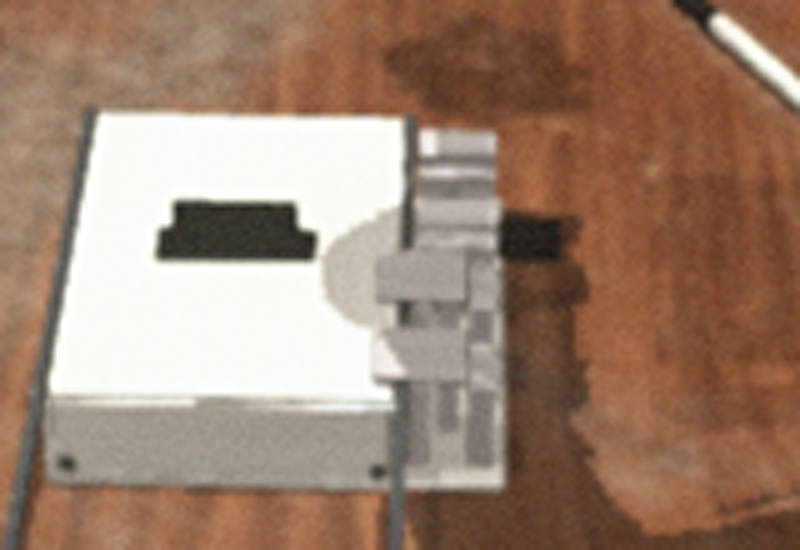

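View pics/h_w.png

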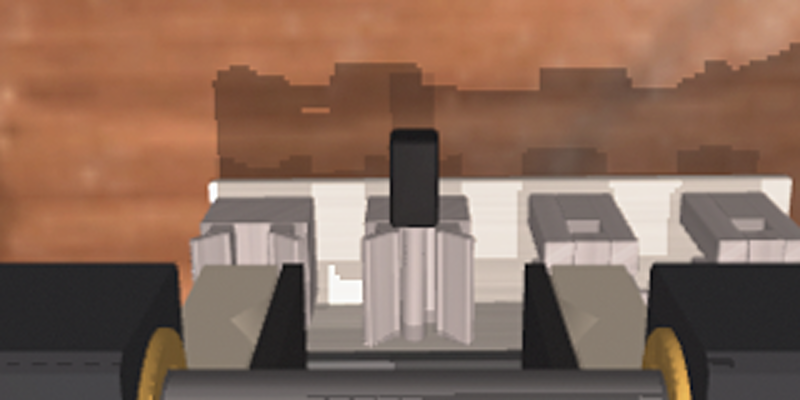

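Pin parked in notch_1, with the head at crop (415,178); both bores are empty. Next, the cover grip.

```bash
python3 -m inch '[[[0.3,0.05,0,0,0,0],[0.6,0.1,0,0,0,0],[0.8,0.145,0,0,0,0],[0.8,0.145,-0.3,0,0,0],[0.8,0.145,-0.4,0,0,0],[0.8,0.145,-0.4,0,0,0]]]' 50
python3 - <<'E'
from h import *
s=st(); crop("wrist",0,180,640,480,1.2,"i_w.png");crop("side",240,160,400,280,5,"i_s.png")
E
```

```text
t: 9.72
eef_pos: [0.6064, 0.0001, 0.2939]
ee_rot: [-3.139, -0.007, 3.123]
force: [-0.1, 0.4, 1.4]
width: 0.0502
t 9.72 p [6.064e-01 1.000e-04 2.939e-01] r [-3.139 -0.007  3.123] F [-0.1  0.4  1.4] w 0.0502
```

View pics/i_s.png

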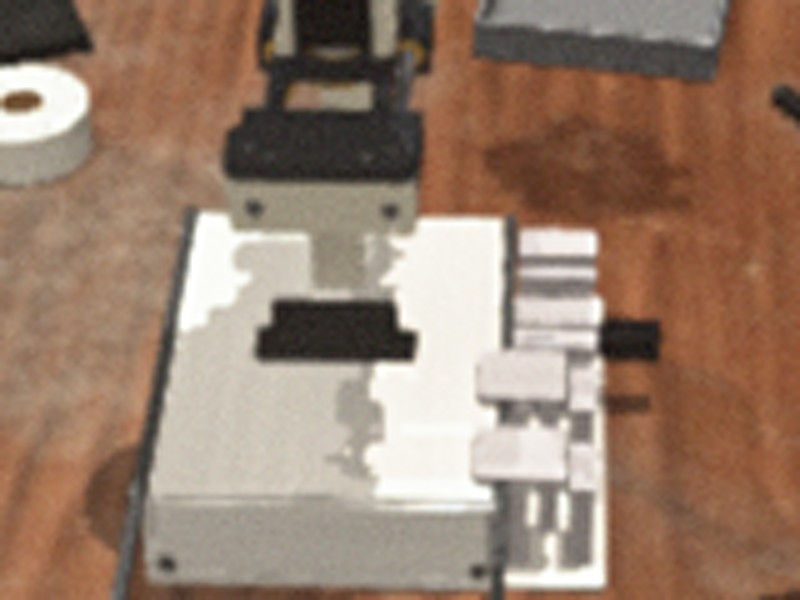

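View pics/i_w.png

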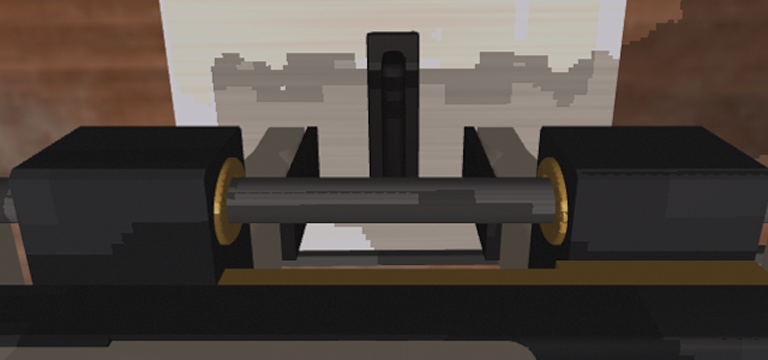

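The bar at (393,105) is centred between the fingers. Descending and gripping.

```bash
python3 -m inch '[[[0,0,-0.1,0,0,0],[0,0,-0.2,0,0,0],[0,0,-0.28,0,0,0],[0,0,-0.28,0,0,0],[0,0,-0.28,0,0,0]]]'
python3 -m inch '[[[0,0,0,0,0,0],[0,0,0,0,0,0],[0,0,0,0,0,0],[0,0,0,0,0,0],[0,0,0,0,0,0]]]' 4 25
```

```text
t: 10.45
eef_pos: [0.6075, 0.0005, 0.2426]
ee_rot: [3.141, 0.001, 3.124]
force: [-0.1, 0.7, 0.3]
width: 0.0499
t: 11.08
eef_pos: [0.607, 0.0007, 0.2417]
ee_rot: [3.141, 0.0, 3.124]
force: [-1.1, 2.4, -0.1]
width: 0.0095
```

```bash
python3 -m inch '[[[0.001,0.06,0,0,0,0],[0.003,0.2,0,0,0,0],[0.005,0.35,0,0,0,0],[0.007,0.5,0,0,0,0],[0.009,0.65,0,0,0,0],[0.012,0.8,0,0,0,0],[0.014,0.93,0,0,0,0],[0.015,1,0,0,0,0]]]'
python3 -m inch '[[[0,0,0,0,0,0],[0,0,0,0,0,0]]]'
python3 - <<'E'
from h import *
s=st(); crop("side",200,160,400,360,3,"j_s.png");crop("top",205,170,405,310,4,"j_t.png")
E
```

```text
t: 12.08
eef_pos: [0.6092, 0.2016, 0.2416]
ee_rot: [-3.14, -0.002, 3.125]
force: [4.6, -42.7, 5.2]
width: 0.0098
t: 12.32
eef_pos: [0.6092, 0.201, 0.2416]
ee_rot: [-3.141, -0.002, 3.124]
force: [-5.3, -1.0, 5.1]
width: 0.0099
t 12.32 p [0.6092 0.201  0.2416] r [-3.141e+00 -2.000e-03  3.124e+00] F [-5.3 -1.   5.1] w 0.0099
```

View pics/j_s.png

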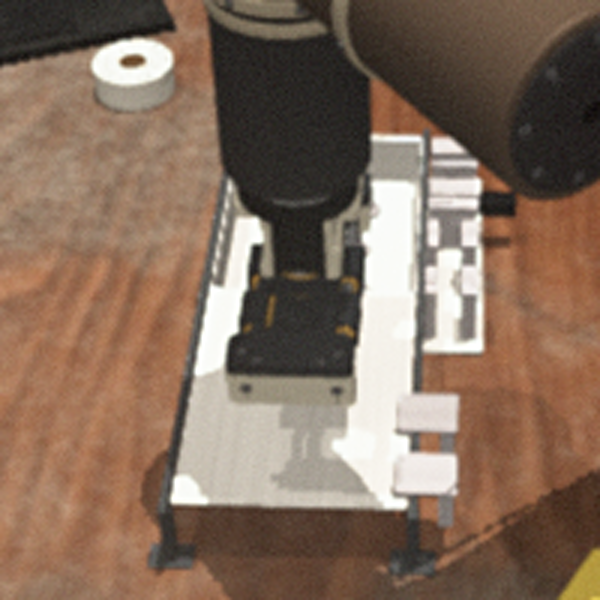

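View pics/j_t.png

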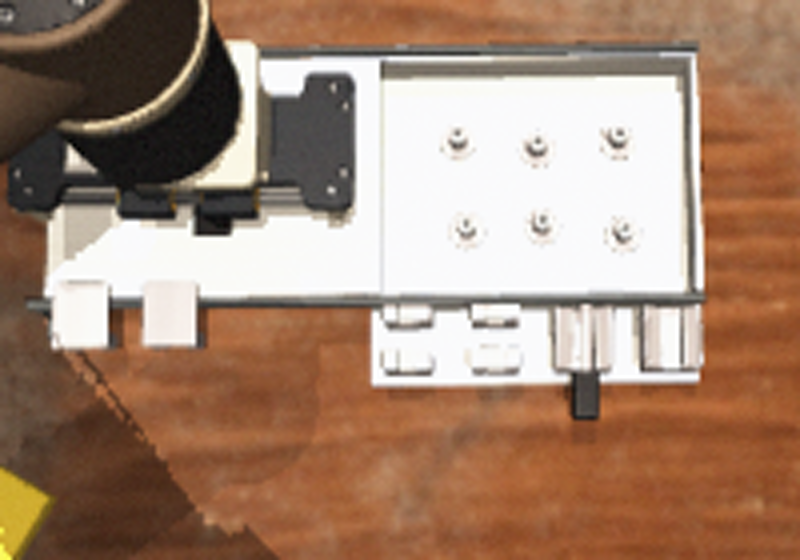

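The cover hit its end stop, so it is fully open. The top view shows six stand-offs in crop at (458,137), (537,147), (618,136), (466,229), (542,222) and (623,232). Releasing and moving above the box.

```bash
python3 -m inch '[[[0,0,0,0,0,0],[0,0,0,0,0,0],[0,0,0,0,0,0],[0,0,0,0,0,0]]]' 40
python3 -m inch '[[[0,0,0.2,0,0,0],[0,0,0.5,0,0,0],[0.25,-0.3,0.8,0,0,0],[0.25,-0.6,0.8,0,0,0],[0.25,-0.9,0.8,0,0,0],[0.25,-1,0.8,0,0,0],[0.25,-1,0.8,0,0,0],[0.25,-1,0.8,0,0,0]]]' 87
python3 - <<'E'
from h import *
s=st(); cv2.imwrite("pics/k_w.png",arm.grab_frame("wrist"))
k=K("top")
for u,v in((458,137),(537,147),(618,136),(466,229),(542,222),(623,232)): print(ray("top",u/4+205,v/4+170,.034,k).round(4))
E
```

```text
t: 12.92
eef_pos: [0.6101, 0.2005, 0.2416]
ee_rot: [3.142, 0.0, 3.123]
force: [-0.5, -0.1, 0.6]
width: 0.0389
t: 13.92
eef_pos: [0.66, 0.0003, 0.4016]
ee_rot: [3.141, 0.0, 3.123]
force: [0.2, -0.3, -0.7]
width: 0.0872
t 13.93 p [6.600e-01 3.000e-04 4.016e-01] r [3.141 0.    3.123] F [ 0.2 -0.3 -0.7] w 0.0872
[0.6405 0.0468 0.034 ]
[ 0.6329 -0.0036  0.034 ]
[ 0.6391 -0.0556  0.034 ]
[0.5804 0.0427 0.034 ]
[ 0.584  -0.0056  0.034 ]
[ 0.5765 -0.0568  0.034 ]
```

View pics/k_w.png

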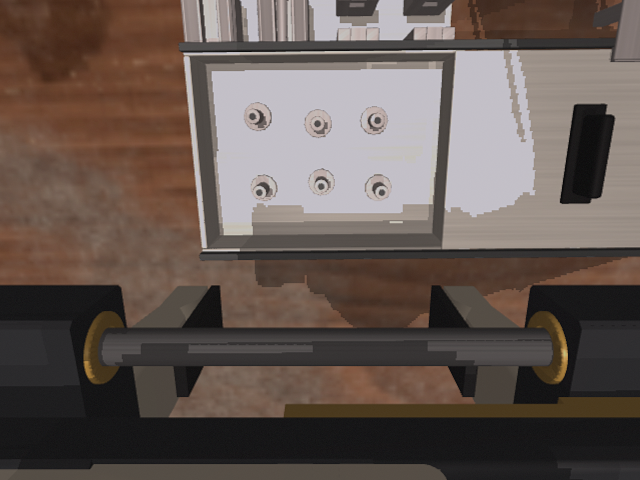

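All six are visible in the wrist view, around (253,117), (318,123), (376,120), (265,190), (321,181) and (380,188).

```bash
python3 - <<'E'
from h import *
s=st(); crop("wrist",230,90,410,215,4.4,"l_w.png")
k=K("wrist")
for r in arm.search_frame("standoff_1_mid","wrist"):
    b=r['box']; print(round(r['score'],2),np.round(b,1))
E
```

```text
t 13.97 p [0.66   0.0009 0.4016] r [ 3.141 -0.     3.124] F [ 0.3 -0.2 -0.5] w 0.087
0.7 [241.6 103.6 269.4 130.1]
```

View pics/l_w.png

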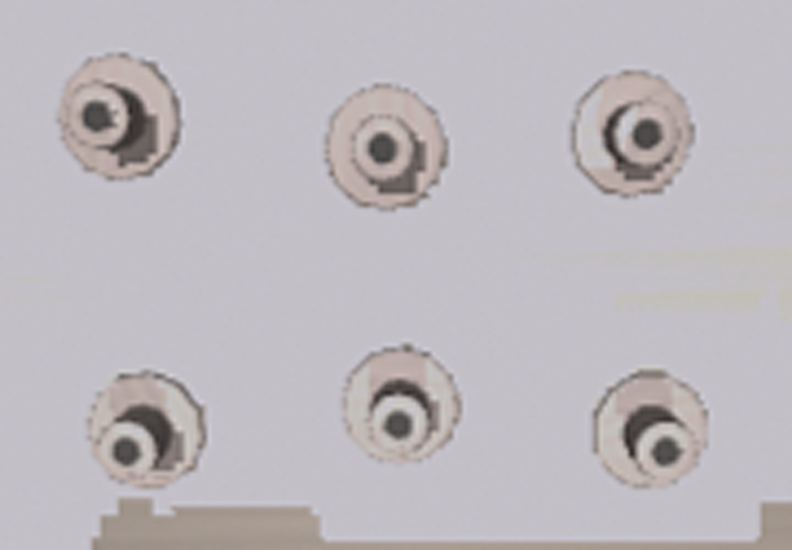

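```bash
python3 - <<'E'
from h import *
k=K("wrist")
T=[(96,115),(382,148),(646,133),(126,451),(398,425),(664,451)]
Fo=[(120,117),(386,147),(634,133),(147,429),(402,404),(651,428)]
for t,f in zip(T,Fo):
    print(ray("wrist",t[0]/4.4+230,t[1]/4.4+90,.034,k).round(4),ray("wrist",f[0]/4.4+230,f[1]/4.4+90,.010,k).round(4))
E
```

```text
[ 0.5797 -0.056   0.034 ] [ 0.5798 -0.0554  0.01  ]
[ 0.5864 -0.0035  0.034 ] [ 0.5864 -0.0032  0.01  ]
[0.5846 0.0453 0.034 ] [0.5845 0.0458 0.01  ]
[ 0.642  -0.0543  0.034 ] [ 0.6415 -0.0537  0.01  ]
[ 0.6379 -0.0016  0.034 ] [ 0.6372 -0.001   0.01  ]
[0.6438 0.0498 0.034 ] [0.643  0.0502 0.01  ]
```

```bash
python3 -m inch '[[[-0.11,-0.01,-0.2,0,0,0],[-0.11,-0.01,-0.5,0,0,0],[-0.11,-0.01,-0.75,0,0,0],[-0.11,-0.01,-0.88,0,0,0],[-0.11,-0.01,-0.88,0,0,0],[-0.11,-0.01,-0.88,0,0,0]]]' 26
python3 - <<'E'
from h import *
s=st(); cv2.imwrite("pics/m_w.png",arm.grab_frame("wrist"))
E
```

```text
t: 14.82
eef_pos: [0.6387, -0.0009, 0.2269]
ee_rot: [3.141, 0.002, 3.125]
force: [-0.4, 0.2, 0.4]
width: 0.0323
t 14.82 p [ 0.6387 -0.0009  0.2269] r [3.141e+00 2.000e-03 3.125e+00] F [-0.4  0.2  0.4] w 0.0323
```

View pics/m_w.png

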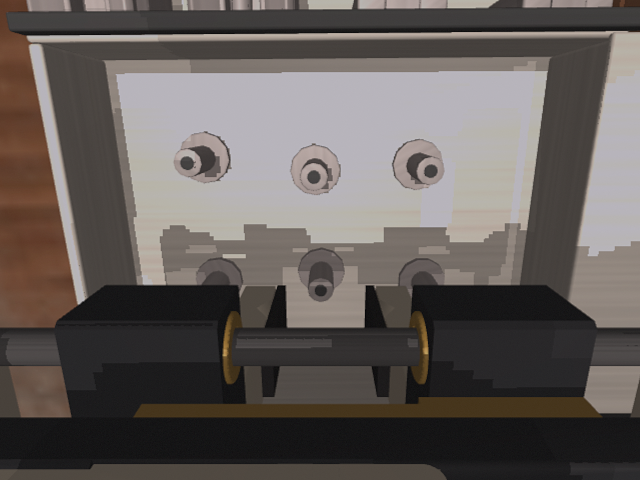

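```bash
python3 - <<'E'
from h import *
k=K("wrist"); print(k[3].round(4))
for uv in((320.5,290.5),(314,177.5),(187,162),(431,170)): print(ray("wrist",*uv,.034,k).round(4))
E
python3 -m inch '[[[0,-0.003,-0.08,0,0,0],[0,-0.003,-0.16,0,0,0],[0,-0.003,-0.16,0,0,0],[0,-0.003,-0.16,0,0,0]]]' 26
```

```text
[[ 1.710e-02  9.606e-01  2.773e-01  5.641e-01]
 [ 9.999e-01 -1.670e-02 -3.900e-03  8.000e-04]
 [ 9.000e-04  2.774e-01 -9.608e-01  2.078e-01]
 [ 0.000e+00  0.000e+00  0.000e+00  1.000e+00]]
[ 0.6383 -0.0025  0.034 ]
[ 0.5869 -0.0042  0.034 ]
[ 0.5796 -0.0569  0.034 ]
[0.5846 0.0449 0.034 ]
t: 15.38
eef_pos: [0.6381, -0.0022, 0.1936]
ee_rot: [-3.141, -0.0, 3.123]
force: [0.4, 0.5, 1.1]
width: 0.026
```

```bash
python3 -m inch '[[[0,0,0,0,0,0],[0,0,0,0,0,0],[0,0,0,0,0,0],[0,0,0,0,0,0],[0,0,0,0,0,0]]]' 6 6
python3 -m inch '[[[0,0,0.01,0,0,0],[0,0,0.02,0,0,0],[0,0,0.02,0,0,0]]]'
python3 - <<'E'
from h import *
s=st();arm.grab_frame("wrist");st()
E
```

```text
t: 16.0
eef_pos: [0.6382, -0.0029, 0.1941]
ee_rot: [-3.141, 0.0, 3.123]
force: [0.4, -5.0, -0.2]
width: 0.0114
t: 16.38
eef_pos: [0.6373, -0.0028, 0.1967]
ee_rot: [-3.141, -0.002, 3.123]
force: [0.7, -5.4, -8.1]
width: 0.0116
t 16.38 p [ 0.6373 -0.0028  0.1967] r [-3.141e+00 -2.000e-03  3.123e+00] F [ 0.7 -5.4 -8.1] w 0.0116
t 16.43 p [ 0.6373 -0.0029  0.1967] r [-3.141e+00 -2.000e-03  3.123e+00] F [ 0.6 -4.1 -8. ] w 0.0117
```

E is glued: −8 N on a small lift. Next is B.

```bash
python3 -m inch '[[[0,0,0,0,0,0],[0,0,0,0,0,0],[0,0,0.15,0,0,0],[-0.13,-0.007,0.15,0,0,0],[-0.255,-0.015,0.15,0,0,0],[-0.255,-0.015,0.15,0,0,0],[-0.255,-0.015,0.06,0,0,0],[-0.255,-0.015,-0.02,0,0,0]]]' 26
python3 -m inch '[[[0,0,0,0,0,0],[0,0,0,0,0,0],[0,0,0,0,0,0],[0,0,0,0,0,0],[0,0,0,0,0,0]]]' 6 6
python3 -m inch '[[[0,0,0.01,0,0,0],[0,0,0.02,0,0,0],[0,0,0.02,0,0,0]]]'
```

```text
t: 17.42
eef_pos: [0.5877, -0.0049, 0.1936]
ee_rot: [3.141, 0.002, 3.124]
force: [0.4, -0.1, -0.2]
width: 0.0259
t: 18.05
eef_pos: [0.5872, -0.0051, 0.1937]
ee_rot: [3.141, 0.001, 3.123]
force: [2.4, 0.7, -6.7]
width: 0.0115
t: 18.42
eef_pos: [0.5866, -0.0051, 0.1976]
ee_rot: [3.141, -0.001, 3.123]
force: [-0.2, 5.3, -6.7]
width: 0.0114
```

B is glued. Next is A.

```bash
python3 -m inch '[[[0,0,0,0,0,0],[0,0,0,0,0,0],[0,0,0.15,0,0,0],[-0.02,-0.13,0.15,0,0,0],[-0.036,-0.261,0.15,0,0,0],[-0.036,-0.261,0.15,0,0,0],[-0.036,-0.261,0.06,0,0,0],[-0.036,-0.261,-0.02,0,0,0]]]' 26
python3 -m inch '[[[0,0,0,0,0,0],[0,0,0,0,0,0],[0,0,0,0,0,0],[0,0,0,0,0,0],[0,0,0,0,0,0]]]' 6 6
python3 -m inch '[[[0,0,0.01,0,0,0],[0,0,0.02,0,0,0],[0,0,0.02,0,0,0]]]'
```

```text
t: 19.42
eef_pos: [0.58, -0.0572, 0.1935]
ee_rot: [3.142, 0.001, 3.123]
force: [-0.5, 0.9, -0.0]
width: 0.0261
t: 20.05
eef_pos: [0.5799, -0.0573, 0.1939]
ee_rot: [3.141, 0.001, 3.123]
force: [2.0, 0.2, -4.2]
width: 0.0115
t: 20.42
eef_pos: [0.5793, -0.0573, 0.1974]
ee_rot: [3.142, -0.001, 3.123]
force: [-1.1, 1.2, -6.9]
width: 0.0118
```

A is glued. Next is D.

```bash
python3 -m inch '[[[0,0,0,0,0,0],[0,0,0,0,0,0],[0,0,0.15,0,0,0],[0.15,0.009,0.15,0,0,0],[0.309,0.009,0.15,0,0,0],[0.309,0.009,0.15,0,0,0],[0.309,0.009,0.06,0,0,0],[0.309,0.009,-0.02,0,0,0]]]' 26
python3 -m inch '[[[0,0,0,0,0,0],[0,0,0,0,0,0],[0,0,0,0,0,0],[0,0,0,0,0,0],[0,0,0,0,0,0]]]' 6 6
python3 -m inch '[[[0,0,0.01,0,0,0],[0,0,0.02,0,0,0],[0,0,0.02,0,0,0]]]'
```

```text
t: 21.42
eef_pos: [0.6406, -0.0557, 0.1924]
ee_rot: [3.142, -0.001, 3.123]
force: [-0.2, 0.4, 0.5]
width: 0.0258
t: 22.05
eef_pos: [0.6414, -0.0557, 0.1936]
ee_rot: [-3.142, -0.0, 3.123]
force: [-0.1, -0.9, -5.6]
width: 0.0116
t: 22.42
eef_pos: [0.6411, -0.0557, 0.1974]
ee_rot: [-3.141, -0.001, 3.123]
force: [-2.1, -2.5, -7.9]
width: 0.0116
```

D is glued. Next is F.

```bash
python3 -m inch '[[[0,0,0,0,0,0],[0,0,0.12,0,0,0],[0,0.1,0.16,0,0,0],[0.009,0.3,0.16,0,0,0],[0.009,0.52,0.16,0,0,0],[0.009,0.52,0.16,0,0,0],[0.009,0.52,0.06,0,0,0],[0.009,0.52,-0.02,0,0,0]]]' 26
python3 -m inch '[[[0,0,0,0,0,0],[0,0,0,0,0,0],[0,0,0,0,0,0],[0,0,0,0,0,0],[0,0,0,0,0,0]]]' 6 6
python3 -m inch '[[[0,0,0.01,0,0,0],[0,0,0.02,0,0,0],[0,0,0.02,0,0,0]]]'
```

```text
t: 23.42
eef_pos: [0.6434, 0.0489, 0.1934]
ee_rot: [3.141, 0.001, 3.124]
force: [-0.4, -0.4, 0.5]
width: 0.0261
t: 24.05
eef_pos: [0.6434, 0.0484, 0.1939]
ee_rot: [3.141, 0.0, 3.123]
force: [-0.7, -0.2, -0.4]
width: 0.0115
t: 24.42
eef_pos: [0.6435, 0.0484, 0.198]
ee_rot: [3.141, 0.0, 3.123]
force: [-0.3, -0.9, -1.5]
width: 0.0119
```

F moves freely (about −1 N), so F is the loose one. Gripping more firmly and lifting to check.

```bash
python3 -m inch '[[[0,0,0,0,0,0],[0,0,0,0,0,0],[0,0,0.05,0,0,0],[0,0,0.1,0,0,0],[0,0,0.1,0,0,0]]]' 6 25
python3 - <<'E'
from h import *
s=st(); cv2.imwrite("pics/n_w.png",arm.grab_frame("wrist"))
E
```

```text
t: 25.05
eef_pos: [0.6439, 0.0486, 0.2192]
ee_rot: [3.141, 0.002, 3.124]
force: [0.3, 0.2, -1.2]
width: 0.0112
t 25.05 p [0.6439 0.0486 0.2192] r [3.141e+00 2.000e-03 3.124e+00] F [ 0.3  0.2 -1.2] w 0.0112
```

View pics/n_w.png

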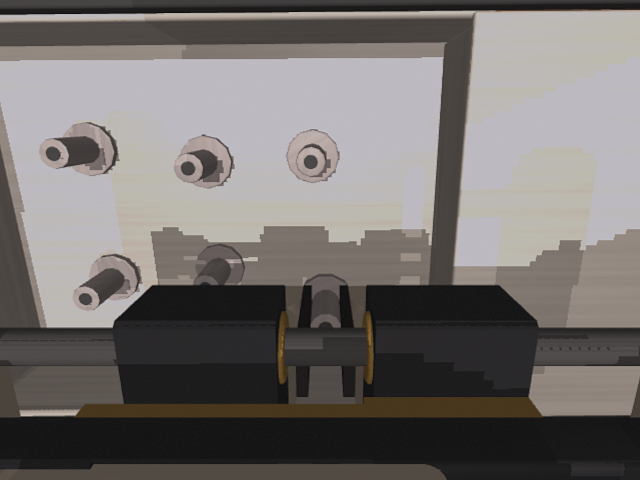

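```bash
python3 - <<'E'
from h import *
k=K("wrist")
for z in (.010,.032): print(proj("wrist",(.6435,.0490,z),k), proj("wrist",(.6435+.0,.0490+.012,z),k))
for z in (.034,.056): print(proj("wrist",(.6435,.0490,z),k))
crop("wrist",250,240,400,360,5,"o_w.png"); crop("top",300,170,390,240,8,"o_t.png"); crop("side",240,180,380,280,5,"o_s.png")
E
```

```text
[324.91069543 279.30211181] [349.33287255 278.87943593]
[324.93099456 297.73760249] [352.20393046 297.27043347]
[324.93307738 299.62920333]
[324.95933063 323.47217146]
```

View pics/o_w.png

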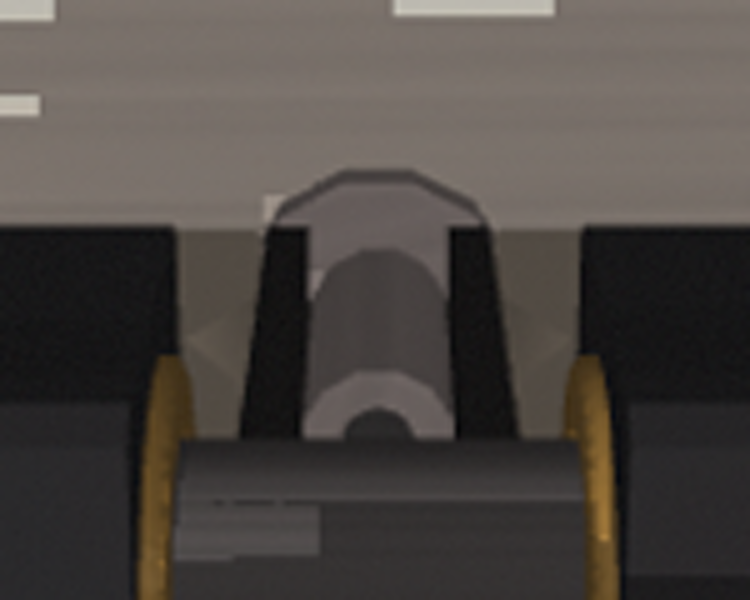

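View pics/o_s.png

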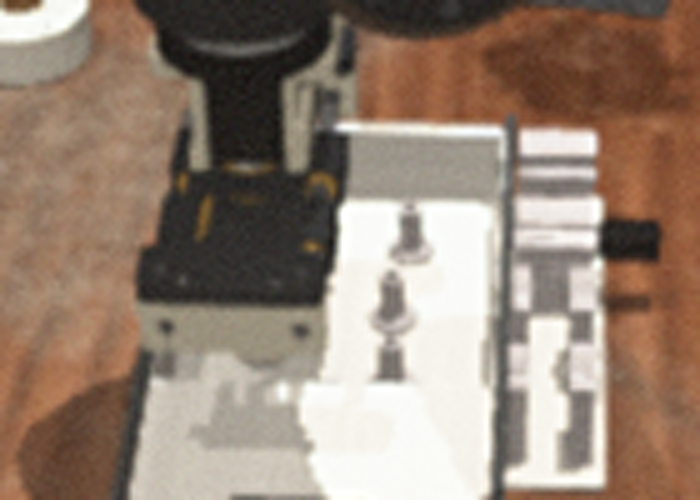

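The post top at about row 322 matches the lifted position (predicted 323), so F is in hand. Locating the tray now, before carrying it over.

```bash
cat > tray.py <<'E'
from h import *
im=crop("top",420,200,560,330,5,"tray.png")
r=arm.regions_of("parts_tray","top")[0]; m=r['region'].astype('uint8')
c=max(cv2.findContours(m,0,2)[0],key=cv2.contourArea); (q)=cv2.boxPoints(cv2.minAreaRect(c)); print(round(r['score'],2),q)
k=K("top"); P=np.array([ray("top",*p,.025,k) for p in q]); print(P.round(3),P.mean(0).round(3)); 
for i in range(4): print(np.linalg.norm(P[i]-P[(i+1)%4]).round(3),np.degrees(np.arctan2(*(P[(i+1)%4]-P[i])[[1,0]])).round(1))
E
python3 -m inch '[[[0,0,0.1,0,0,0],[0,0,0.25,0,0,0],[0,0,0.35,0,0,0],[0,0,0.35,0,0,0]]]'; python3 tray.py
```

```text
t: 25.75
eef_pos: [0.6438, 0.0486, 0.2891]
ee_rot: [3.141, 0.003, 3.124]
force: [0.5, 0.3, -0.2]
width: 0.011
0.7 [[446.5568  279.02682]
 [453.22873 223.42746]
 [500.3502  229.08203]
 [493.67825 284.6814 ]]
[[ 0.444 -0.268  0.025]
 [ 0.585 -0.294  0.025]
 [ 0.568 -0.413  0.025]
 [ 0.428 -0.385  0.025]] [ 0.506 -0.34   0.025]
0.144 -10.4
0.12 -98.2
0.144 168.6
0.118 82.0
```

View pics/tray.png

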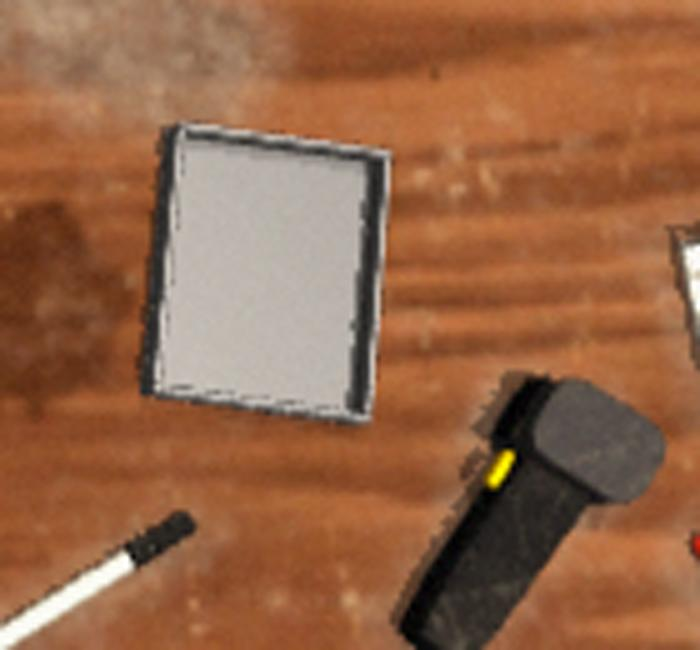

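The tray has been knocked; its centre is now about (0.505, −0.341). Carrying the part there.

```bash
python3 -m inch '[[[-0.05,-0.15,0,0,0,0],[-0.15,-0.4,0,0,0,0],[-0.25,-0.65,0,0,0,0],[-0.35,-0.9,0,0,0,0],[-0.35,-0.98,0,0,0,0],[-0.35,-0.98,0,0,0,0]]]'
python3 -m inch '[[[-0.05,-0.15,0,0,0,0],[-0.15,-0.4,0,0,0,0],[-0.25,-0.65,0,0,0,0],[-0.34,-0.9,0,0,0,0],[-0.34,-0.97,0,0,0,0],[-0.34,-0.97,0,0,0,0],[-0.34,-0.97,0,0,0,0]]]'
python3 - <<'E'
from h import *
s=st(); cv2.imwrite("pics/p_w.png",arm.grab_frame("wrist"))
E
python3 tray.py
```

```text
t: 26.6
eef_pos: [0.5732, -0.1486, 0.2867]
ee_rot: [-3.142, -0.001, 3.121]
force: [-0.3, 0.8, -1.0]
width: 0.0112
t: 27.48
eef_pos: [0.5061, -0.3404, 0.2873]
ee_rot: [3.141, -0.0, 3.125]
force: [0.3, -0.1, 0.4]
width: 0.0111
t 27.48 p [ 0.5061 -0.3404  0.2873] r [ 3.141 -0.     3.125] F [ 0.3 -0.1  0.4] w 0.0111Traceback (most recent call last):
  File "tray.py", line 3, in <module>
    r=arm.regions_of("parts_tray","top")[0]; m=r['region'].astype('uint8')
      ~~~~~~~~~~~~~~~~~~~~~~~~~~~~~~~~~~^^^
IndexError: list index out of range
```

View pics/p_w.png

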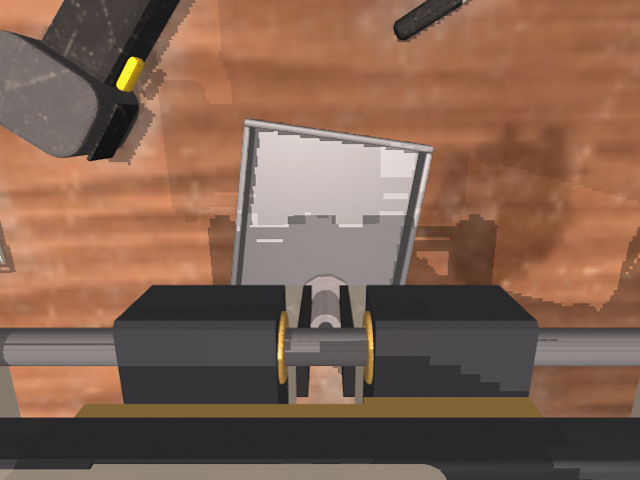

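View pics/tray.png

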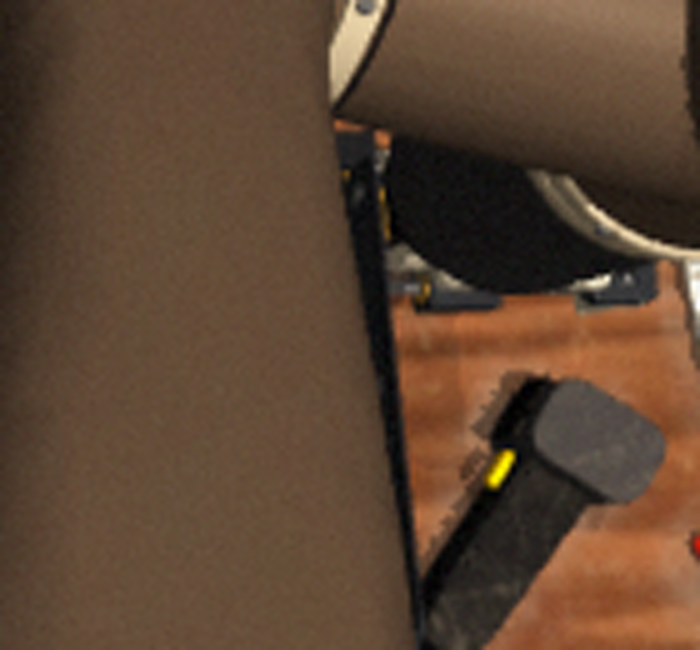

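```bash
python3 - <<'E'
from h import *
k=K("wrist"); A=ray("wrist",245,122,.025,k);B=ray("wrist",433,148,.025,k); print(A,B)
d=(B-A);L=np.linalg.norm(d);d/=L;n=np.array([d[1],-d[0],0]); print(L,(A+B)/2+.07*n,(A+B)/2-.07*n)
E
```

```text
[ 0.43052984 -0.38420916  0.025     ] [ 0.44674588 -0.27661639  0.025     ]
0.10880792594981126 [ 0.50785611 -0.34084513  0.025     ] [ 0.36941961 -0.31998042  0.025     ]
```

The tray centre is (0.508, −0.341), directly below the gripper. Lowering.

```bash
python3 -m inch '[[[0,0,-0.15,0,0,0],[0,0,-0.3,0,0,0],[0,0,-0.4,0,0,0],[0,0,-0.44,0,0,0],[0,0,-0.46,0,0,0],[0,0,-0.46,0,0,0],[0,0,-0.46,0,0,0]]]'
python3 -m inch '[[[0,0,0,0,0,0],[0,0,0,0,0,0],[0,0,0,0,0,0]]]' 34
python3 -m inch '[[[0,0,0.1,0,0,0],[0,0,0.3,0,0,0],[0.1,0,0.6,0,0,0],[0.2,0,0.8,0,0,0],[0.2,0,0.8,0,0,0],[0.2,0,0.8,0,0,0]]]'
python3 - <<'E'
from h import *
s=st(); cv2.imwrite("pics/q_w.png",arm.grab_frame("wrist"))
E
```

```text
t: 28.5
eef_pos: [0.5057, -0.3417, 0.1965]
ee_rot: [-3.141, 0.001, 3.124]
force: [0.4, -0.6, 0.3]
width: 0.0113
t: 28.88
eef_pos: [0.5054, -0.3416, 0.1958]
ee_rot: [-3.142, 0.0, 3.123]
force: [1.0, 0.4, -0.4]
width: 0.0324
t: 29.62
eef_pos: [0.545, -0.3414, 0.3551]
ee_rot: [3.141, -0.001, 3.123]
force: [-0.5, 0.4, -0.6]
width: 0.0338
t 29.62 p [ 0.545  -0.3414  0.3551] r [ 3.141e+00 -1.000e-03  3.123e+00] F [-0.5  0.4 -0.6] w 0.0338
```

View pics/q_w.png

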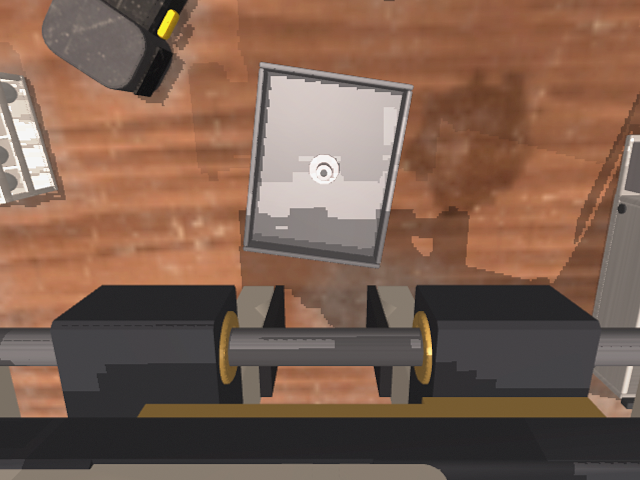

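The part stands in the middle of the tray at (323,170). Next I'll shut the cover.

```bash
python3 -m inch '[[[0.1,0.3,0.1,0,0,0],[0.2,0.6,0.1,0,0,0],[0.325,0.9,0.1,0,0,0],[0.325,0.9,0.1,0,0,0]]]' 45
python3 -m inch '[[[0,0.3,0,0,0,0],[0,0.6,0,0,0,0],[0,0.9,0,0,0,0],[0,0.9,0,0,0,0]]]'
python3 -m inch '[[[0,0.3,0,0,0,0],[0,0.6,0,0,0,0],[0,0.9,0,0,0,0],[0,0.9,-0.3,0,0,0],[0,0.9,-0.35,0,0,0],[0,0.9,-0.35,0,0,0]]]'
python3 - <<'E'
from h import *
s=st(); cv2.imwrite("pics/r_w.png",arm.grab_frame("wrist"))
E
```

```text
t: 30.18
eef_pos: [0.6111, -0.1583, 0.3742]
ee_rot: [3.141, -0.002, 3.127]
force: [-0.2, 0.1, -0.6]
width: 0.0447
t: 30.68
eef_pos: [0.61, 0.0212, 0.3745]
ee_rot: [-3.141, -0.002, 3.127]
force: [-1.0, -0.6, 1.0]
width: 0.0452
t: 31.42
eef_pos: [0.6107, 0.197, 0.3053]
ee_rot: [-3.14, -0.002, 3.122]
force: [-0.3, 0.8, -0.1]
width: 0.0451
t 31.43 p [0.6107 0.197  0.3053] r [-3.140e+00 -2.000e-03  3.122e+00] F [-0.3  0.8 -0.1] w 0.0451
```

View pics/r_w.png

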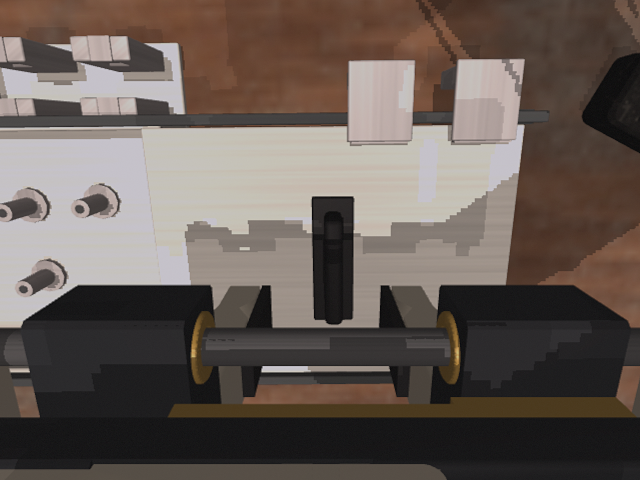

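The bar at (334,260) needs about +3.5 mm in y. Descending and gripping.

```bash
python3 -m inch '[[[0,0.018,-0.1,0,0,0],[0,0.018,-0.2,0,0,0],[0,0.018,-0.32,0,0,0],[0,0.018,-0.32,0,0,0],[0,0.018,-0.32,0,0,0]]]'
python3 -m inch '[[[0,0,0,0,0,0],[0,0,0,0,0,0],[0,0,0,0,0,0],[0,0,0,0,0,0],[0,0,0,0,0,0]]]' 4 25
python3 -m inch '[[[-0.001,-0.06,0,0,0,0],[-0.003,-0.2,0,0,0,0],[-0.005,-0.35,0,0,0,0],[-0.007,-0.5,0,0,0,0],[-0.009,-0.65,0,0,0,0],[-0.012,-0.8,0,0,0,0],[-0.014,-0.92,0,0,0,0],[-0.015,-0.96,0,0,0,0]]]'
python3 -m inch '[[[0,-0.015,0,0,0,0],[0,-0.03,0,0,0,0],[0,-0.045,0,0,0,0],[0,-0.045,0,0,0,0]]]'
```

```text
t: 32.1
eef_pos: [0.6113, 0.2018, 0.2438]
ee_rot: [3.14, 0.002, 3.123]
force: [-0.8, 0.3, 0.3]
width: 0.0447
t: 32.72
eef_pos: [0.6104, 0.2012, 0.2418]
ee_rot: [-3.14, -0.001, 3.124]
force: [0.7, -5.2, 2.0]
width: 0.0095
t: 33.72
eef_pos: [0.6081, 0.0088, 0.2418]
ee_rot: [3.141, 0.002, 3.123]
force: [4.6, 2.1, -3.7]
width: 0.0094
t: 34.22
eef_pos: [0.6081, 0.0012, 0.2418]
ee_rot: [3.141, 0.002, 3.124]
force: [5.7, -1.0, -3.3]
width: 0.0101
```

```bash
python3 -m inch '[[[0,-0.005,0,0,0,0],[0,-0.01,0,0,0,0],[0,-0.01,0,0,0,0]]]'
python3 -m inch '[[[0,-0.005,0,0,0,0],[0,-0.008,0,0,0,0],[0,-0.008,0,0,0,0]]]'
```

```text
t: 34.6
eef_pos: [0.608, 0.0004, 0.2418]
ee_rot: [3.14, 0.002, 3.124]
force: [3.7, 6.3, -3.1]
width: 0.0095
t: 34.98
eef_pos: [0.608, 0.0, 0.2418]
ee_rot: [3.138, 0.003, 3.124]
force: [2.1, 13.9, -1.4]
width: 0.0095
```

The force rises against the stop at y≈0, so the cover is shut. Releasing and clearing.

```bash
python3 -m inch '[[[0,0,0,0,0,0],[0,0,0,0,0,0],[0,0,0,0,0,0],[0,0,0,0,0,0]]]' 40
python3 -m inch '[[[0,0,0.2,0,0,0],[0,0,0.5,0,0,0],[0,0,0.8,0,0,0],[-0.6,0.2,0.9,0,0,0],[-0.9,0.4,0.9,0,0,0],[-0.9,0.4,0.9,0,0,0],[-0.9,0.4,0.9,0,0,0]]]'
python3 - <<'E'
from h import *
s=st(); cv2.imwrite("pics/s_w.png",arm.grab_frame("wrist")); crop("side",220,130,420,290,4,"s_s.png"); crop("top",205,130,525,330,2.5,"s_t.png")
E
```

```text
t: 35.48
eef_pos: [0.6072, -0.0029, 0.2416]
ee_rot: [-3.141, -0.0, 3.123]
force: [0.9, 0.1, -0.0]
width: 0.0391
t: 36.35
eef_pos: [0.4246, 0.0776, 0.4226]
ee_rot: [3.14, 0.002, 3.126]
force: [0.8, 1.3, 0.0]
width: 0.0401
t 36.35 p [0.4246 0.0776 0.4226] r [3.140e+00 2.000e-03 3.126e+00] F [0.8 1.3 0. ] w 0.0401
```

View pics/s_s.png

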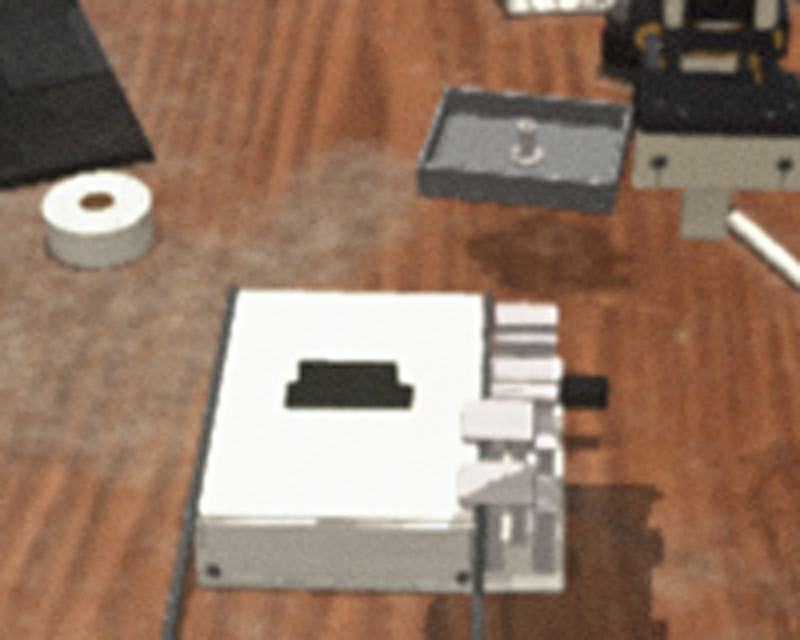

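View pics/s_t.png

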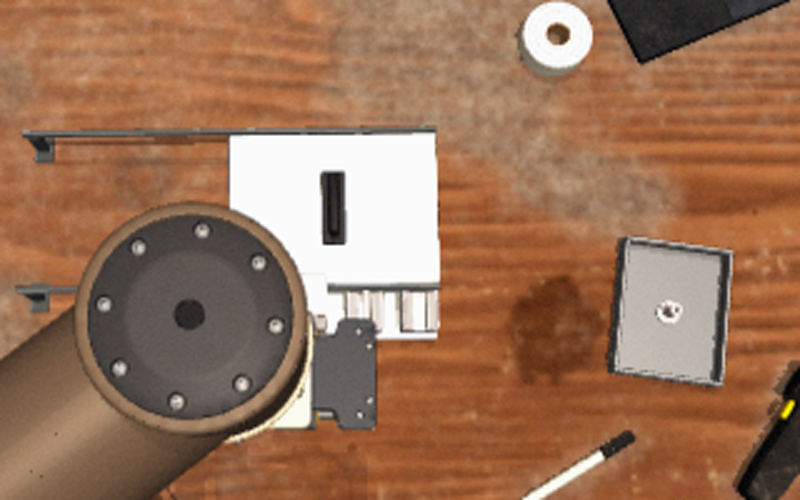

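View pics/s_w.png

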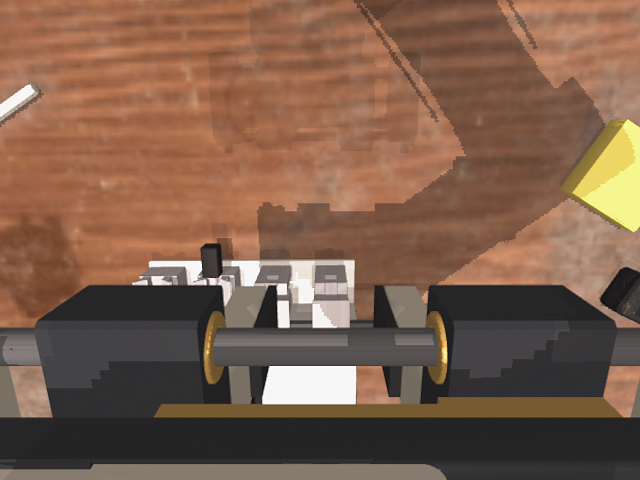

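The top view shows the cover edges and the grip at the same pixels as at the start: the bar is at (333,207), which was (333,107) in the crop that began 40 rows lower. The part stands in the tray at (669,312), and the pin is parked. The arm touches nothing, so I'm handing in.

```bash
python3 -m inch '[[[0,0,0,0,0,0],[0,0,0,0,0,0],[0,0,0,0,0,0]]]'; python3 -c "
from station import arm
print(arm.job_done())"
```

```text
t: 36.88
eef_pos: [0.4279, 0.0771, 0.4212]
ee_rot: [-3.141, -0.001, 3.122]
force: [0.2, 0.1, 0.6]
width: 0.04
the job is handed in; nothing more can be done
None
```

The job is done and handed in at about 37 s: the loose stand-off is in the parts tray and the cover is fully shut again. There was only one locking pin, in the right bore, and it is parked in the left notch.

- **Opening:** I slid the cover to its open end stop, where it hit with a brief force of about 43 N, transmitted through the fingers.
- **Finding the loose part:** I tested five of the six stand-offs with a light grip and a small lift. Four resisted with about 7–8 N. The one in the far row towards the opening (box x about +28, y about +46 mm) came up freely. I did not test the near one at y about +46 mm, because the loose one was already found.
- **Tray:** It had been knocked a few centimetres aside during the run, so I measured its position again before setting the part down.
- **Last checks:** The cover met its stop at about 14 N. In the final top view its grip and edges are at the same pixels as at the start. The part stands upright in the middle of the tray, and the pin is still parked. The arm is clear of everything, and no check failed.
- **Disagreement:** The two cameras differed by up to about 6 mm on stand-off positions. I used the wrist camera's values, and the grasps confirmed them.

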